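Find the soft anti-vibration mount and tag it

ROBOT

A 7-joint arm with a two-finger parallel gripper is mounted at the origin on the work surface. World frame = base frame: x ahead of the robot, y to its left, z up, the work surface at z = 0. Lengths are in m, angles in rad, forces in N, time in s.
With the tool pointing down it reaches from about 0.4 to 0.85 m from the base axis. Payload 4.4 kg.
Tool frame: the origin (TCP) lies on the centre line of the jaws, within the pads' length; the fingertips stand ahead of it and the grasp point (between the pads) lies 11 mm behind it (bot.tip_extent is the z of the fingertips in the tool frame, in m); z points along the fingers, y is the direction in which the jaws open and shut (so a half turn about z gives the same grasp; the last joint's range is limited). The gripper opens to 94 mm and grips with 3 to 60 N. Pads are 16 mm wide; open, the fingers measure 119 mm over their backs; the gripper's body (75 mm by 177 mm) begins 78 mm behind the grasp point.
Start: joints at [1.229, 0.628, 0.038, 1.517, -0.027, 0.996, -0.02], TCP at [0.177, -0.625, 0.213] pointing down, gripper open.
Joint ranges: [-3.06, 3.06], [-0.37, 2.12], [-1.25, 1.32], [0.18, 2.47], [-1.1, 4.24], [0.23, 1.98], [-2.94, 2.94]. Speed limits (rad/s): [2.57, 2.57, 3.14, 3.14, 3.14, 3.14, 3.14].

INTERFACE

Orientations are given as a unit quaternion [w, x, y, z].
In Python, from cell import bot, optics, nets gives the robot as it stands.
- The arm moves only by the shell command python3 -m pendant 'ROWS'. ROWS is JSON, a list that holds one entry, the list of rows, each a list of 7 numbers: the turn, a rotation vector about the tool's x, y, z in degrees, then the shift along the tool's x, y, z in m, then the gripper command: -1 is shut, 1 is fully open, values between are in proportion. A call has 1 to 10 rows; each row shifts and turns the pose as measured when the row begins, along the tool's axes as they then stand; what a row does not reach is not made up. A row lasts 1/12 s, in which the tool goes at most 41.7 mm and 7.16 degrees, less where a joint would pass 70% of its speed; a pose out of reach is approached as far as the arm can. A call is refused whole if a number of a shift passes 0.0417 or a number of a turn 7.16, either way. A call with a gripper value outside its range is refused whole. The fingers move at their own pace and stop on an object; the grip force is fixed at half the most. Time passes only in rows, so rows that do not move let the fingers close. It gives the time, the measured TCP pose, the force and the opening at its end, in the units of the state.
- bot.observe(): the state, without advancing time (a new reading comes with each control period).
- optics.capture(name): name is "side" or "top" or "wrist"; returns the picture (400x640x3 uint8, red, green, blue); there is no depth.
- optics.camera_model(name): a dict with "mtx" (3x3 intrinsics, pixels), "k1" (the pictures are not rectified: a ray, as slopes to the right and down, at radius r is drawn at 1 + k1 r^2 times it, then the intrinsics apply), "origin" and "orientation" of the camera in the world; the wrist camera has in their place "hand_eye" (4x4, takes a point from camera to tool coordinates, whose origin is the TCP and whose axes are the flange's). Camera axes: x right, y down, z forward; pixel columns grow to the right and rows downward; lengths in m; the calibration is good to about 2 mm. A picture is of the moment at which its call begins: read the wrist's pose just before it. camera_model takes no time and is no camera call.
- bot.sign_off(): hands the job in, once; it reports no verdict.
Trained networks look in the newest picture that a camera, given by its name, has taken for a name from the list of things; names that differ only in an ending like _2 or _b are one class to them, and where a whole thing is asked for, a point or a joint stands for the part that bears it (a point fixed in the world has none). Each returns a list of dicts, best first, with "conf" (0 to 1); they miss things now and then, are a little off and sometimes report something else, mostly with a low value. They report only what shows in the picture. A call takes as long as a camera call.
- nets.look_for(label, camera): "location" ([x, y, z] in m, in world coordinates, good to about 4 mm: the middle of the surface that is visible of it).
- nets.mark_of(label, camera): "location" ([x, y, z] in m, in world coordinates, good to about 4 mm: a listed point, or the origin of a listed thing).
The state is a dict: "t": time; "joint_pos": joint angles; "qvel": joint speeds; "effort": joint torques, N m; "eef_pos": TCP position; "tcp_rot": TCP orientation; "force": force on the tool from outside, world axes, zero at the start; "wrist_torque": the same for the moment, N m; "finger_gap": finger opening in m.
Only numpy, scipy, OpenCV 4.12 (cv2) and the standard library are available. Lean on these libraries where they do the work, as an engineer would, in place of code of your own. Each camera call takes 0.05 s, during which the arm holds its last target. There are 200 camera calls.

TASK

The stone slab has been lifted off this anti-vibration base because one of its three spring mounts has gone soft. With a fingertip, press each mount's round rubber pad several millimetres down and let it spring back, going from the robot's left to its right, and find the one that gives most easily; then push that mount's hinged tag fully down to mark it for replacement, leave the other two tags up, and move clear. Only touch and push: pick nothing up, and leave the loose tools and glassware on and beside the base plate where they are.

Things in the scene. Friction and masses are not known exactly. Their poses are not given: they have to be found in the camera images.
- base: Aluminium plate 250 x 420 x 8 mm, fixed on the bench, that carries three mounts in a shallow triangle: at its left end, its middle (80 mm farther from the robot) and its right end, about 140 mm apart in y. Which mount stands where changes from run to run. Origin: centre of its underside; x away from the robot, y along the 420 mm to the robot's left, z up.
- pad_a_top (a point): Centre of the top face of mount a's pad. All mounts look alike: dark round foot 80 mm across, dark cup, bare coil spring, and on it the pad, a steel cap 47 mm across with a flat black rubber top 43 mm across, 60 mm above the base plate, 68 mm above the bench. The pad moves only straight down and takes this point with it.
- pad_a (a joint): How far mount a's pad is pressed down, in m: 0 at rest (the worn one rests about 0.5 mm low, too little to see), 0.014 fully down. Pads spring back when released. The two sound ones start to move at about 1.5 N and need 15 to 19 N to go fully down; the worn one gives at the first touch and needs only 5 to 6 N.
- tag_a_push (a point): Where to push mount a's tag: on its middle line, 32 mm from its hinge. The tag is a white plastic plate 46 x 36 x 3 mm on the side of the mount away from the robot (turned up to 20 degrees from the base's x). Its hinge is level, 42 mm from the mount's axis, 38 mm above the bench; from there the plate points outward, sloping up. Frame: x outward, z up while the joint is 0.
- tag_a (a joint): Angle of mount a's tag in rad: 0 raised, sloping 30 degrees up (it starts 0 to 0.12 down from that); 0.785 fully down at its stop, sloping 15 degrees below level, the push point then 30 mm above the bench. About 2 N straight down near the free end swings it; friction keeps it where it is left.
- pad_b_top (a point): Centre of the top face of mount b's pad. All mounts look alike: dark round foot 80 mm across, dark cup, bare coil spring, and on it the pad, a steel cap 47 mm across with a flat black rubber top 43 mm across, 60 mm above the base plate, 68 mm above the bench. The pad moves only straight down and takes this point with it.
- pad_b (a joint): How far mount b's pad is pressed down, in m: 0 at rest (the worn one rests about 0.5 mm low, too little to see), 0.014 fully down. Pads spring back when released. The two sound ones start to move at about 1.5 N and need 15 to 19 N to go fully down; the worn one gives at the first touch and needs only 5 to 6 N.
- tag_b_push (a point): Where to push mount b's tag: on its middle line, 32 mm from its hinge. The tag is a white plastic plate 46 x 36 x 3 mm on the side of the mount away from the robot (turned up to 20 degrees from the base's x). Its hinge is level, 42 mm from the mount's axis, 38 mm above the bench; from there the plate points outward, sloping up. Frame: x outward, z up while the joint is 0.
- tag_b (a joint): Angle of mount b's tag in rad: 0 raised, sloping 30 degrees up (it starts 0 to 0.12 down from that); 0.785 fully down at its stop, sloping 15 degrees below level, the push point then 30 mm above the bench. About 2 N straight down near the free end swings it; friction keeps it where it is left.
- pad_c_top (a point): Centre of the top face of mount c's pad. All mounts look alike: dark round foot 80 mm across, dark cup, bare coil spring, and on it the pad, a steel cap 47 mm across with a flat black rubber top 43 mm across, 60 mm above the base plate, 68 mm above the bench. The pad moves only straight down and takes this point with it.
- pad_c (a joint): How far mount c's pad is pressed down, in m: 0 at rest (the worn one rests about 0.5 mm low, too little to see), 0.014 fully down. Pads spring back when released. The two sound ones start to move at about 1.5 N and need 15 to 19 N to go fully down; the worn one gives at the first touch and needs only 5 to 6 N.
- tag_c_push (a point): Where to push mount c's tag: on its middle line, 32 mm from its hinge. The tag is a white plastic plate 46 x 36 x 3 mm on the side of the mount away from the robot (turned up to 20 degrees from the base's x). Its hinge is level, 42 mm from the mount's axis, 38 mm above the bench; from there the plate points outward, sloping up. Frame: x outward, z up while the joint is 0.
- tag_c (a joint): Angle of mount c's tag in rad: 0 raised, sloping 30 degrees up (it starts 0 to 0.12 down from that); 0.785 fully down at its stop, sloping 15 degrees below level, the push point then 30 mm above the bench. About 2 N straight down near the free end swings it; friction keeps it where it is left.
- screwdriver: A screwdriver 170 mm long lying on the base plate along its edge nearest the robot, between the left and right mounts. Loose, to be left alone. Origin: at its middle.
- jar: A small clear sample jar with a teal cap, 41 mm across and 46 mm tall, on the base plate's far left corner. Loose, to be left alone. Origin: centre of its underside.
- dish: A small covered glass dish, 57 mm across and 14 mm tall, on the base plate's far right corner. Loose, to be left alone. Origin: centre of its underside.
- spatula: A steel spatula 180 mm long lying on the bench to the right of the base. Loose, to be left alone. Origin: at its middle.
- dishes: A stack of three small covered glass dishes, 61 mm across and 44 mm tall, on the bench to the left of the base. Loose, to be left alone. Origin: centre of its underside.

How it is judged:
By the outcome, as a careful person would: the job done as asked, in the order asked, and still so for the second after the job is handed in, with the robot touching nothing.
It also fails if it takes over 51 s, if anything falls off the work surface, if the arm or the gripper's body presses on something with over 40 N, if the wrist force passes 120 N, or if a joint passes its speed limit or range.

## Working session

There is one attempt and no reset: what is moved stays moved. The work goes in short steps, Python scripts to look and compute and a shell command to move; the robot and the scene stay as the last step left them, time stands still between calls to the robot, and variables do not carry over. Pictures are saved under pics/ and viewed, about 8 in all and at most 12, crops included, and the job is handed in when it is done.

```bash
mkdir -p pics; cat > h.py <<'E'
import numpy as np,cv2
from scipy.spatial.transform import Rotation as R
from cell import bot,optics,nets
def st():
    s=bot.observe();q=s["tcp_rot"];M=R.from_quat([q[1],q[2],q[3],q[0]]).as_matrix()
    return s,np.array(s["eef_pos"]),M
E
python3 - <<'E'
from h import *
s,p,M=st();print(s["t"],p,M.round(3),s["force"],s["finger_gap"],bot.tip_extent)
a=optics.capture("top");b=optics.capture("side")
cv2.imwrite("pics/top.png",a[...,::-1]);cv2.imwrite("pics/side.png",b[...,::-1])
for c in ("top","side"):
    for l in ("pad_a_top","tag_a_push","base"):
        for d in nets.mark_of(l,c)[:5]:print(c,l,np.round(d["location"],4),round(d["conf"],2))
E
```

```text
0.0 [ 0.17684664 -0.62484408  0.21258983] [[ 0.962  0.272 -0.001]
 [ 0.272 -0.962  0.002]
 [-0.    -0.002 -1.   ]] [ 0.61177293 -0.01892483 -0.01613311] 0.09424062884514141 0.008
top pad_a_top [0.5194 0.1139 0.0685] 0.56
top pad_a_top [ 0.4868 -0.1674  0.0652] 0.31
top tag_a_push [0.5784 0.0879 0.0544] 0.6
top base [ 0.552  -0.0319 -0.0012] 0.91
top base [0.5619 0.3692 0.0024] 0.27
side pad_a_top [0.518  0.1133 0.0678] 0.87
side tag_a_push [0.5826 0.087  0.0533] 0.56
side base [ 0.548  -0.0278  0.0014] 0.92
```

View pics/top.png

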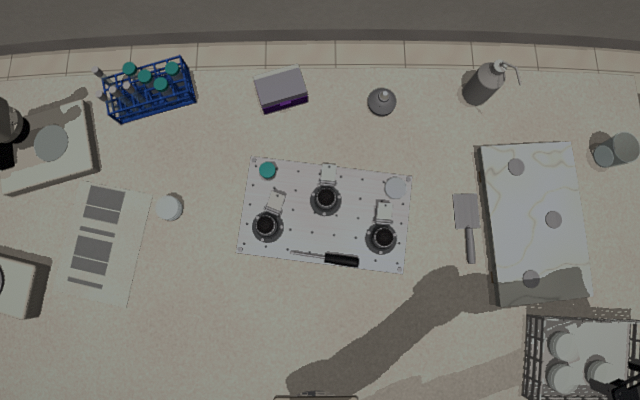

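View pics/side.png

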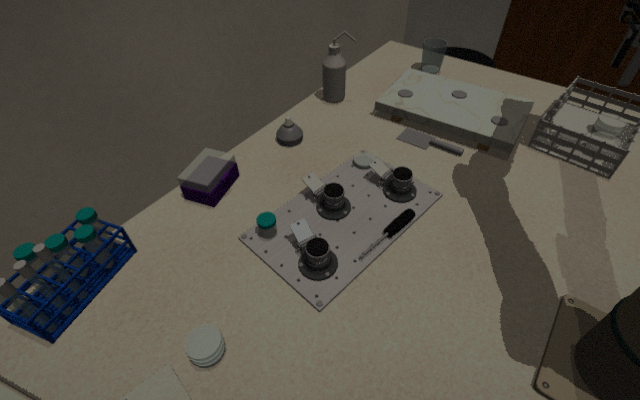

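The top view shows the left mount at about (268,225), the middle at (326,198) and the right at (382,237), with the tags above them (away from the robot). The side view agrees. Next I'll zoom in to refine.

```bash
cat >> h.py <<'E'
def ray(c,uv):
    m=optics.camera_model(c);K=np.array(m["mtx"]);d=np.array([*uv,1.]);x=np.linalg.solve(K,d)[:2];y=x.copy()
    for _ in range(20): y=x/(1+m["k1"]*(y@y))
    if "hand_eye" in m:
        s,p,M=st();H=np.array(m["hand_eye"]);o=p+M@H[:3,3];Rm=M@H[:3,:3]
    else:
        o=np.array(m["origin"]);q=np.array(m["orientation"]);Rm=R.from_quat([q[1],q[2],q[3],q[0]]).as_matrix() if q.size==4 else q
    return o,Rm@np.array([*y,1.])
def atz(c,uv,z):
    o,d=ray(c,uv);return o+d*(z-o[2])/d[2]
E
python3 - <<'E'
from h import *
im=cv2.imread("pics/top.png")[150:280,230:420]
cv2.imwrite("pics/topz.png",cv2.resize(im,None,fx=4.2,fy=4.2,interpolation=cv2.INTER_CUBIC))
for uv in [(267,224),(326,197),(382,236)]:print(uv,atz("top",uv,.068).round(4))
for c in ("top","side"):
    for l in ("pad_b_top","pad_c_top","tag_b_push","tag_c_push"):
        for d in nets.mark_of(l,c)[:5]:print(c,l,np.round(d["location"],4),round(d["conf"],2))
E
```

```text
(267, 224) [0.5185 0.1098 0.068 ]
(326, 197) [ 0.5819 -0.0306  0.068 ]
(382, 236) [ 0.4875 -0.1617  0.068 ]
top pad_b_top [ 0.581  -0.0279  0.0679] 0.52
top tag_b_push [ 0.6554 -0.0353  0.0504] 0.75
top tag_b_push [ 0.5627 -0.1709  0.0536] 0.56
top tag_c_push [ 0.5616 -0.173   0.0517] 0.6
side pad_b_top [ 0.5821 -0.0289  0.0698] 0.61
side pad_c_top [ 0.4852 -0.1614  0.0701] 0.51
side tag_b_push [ 0.6525 -0.0385  0.0526] 0.57
side tag_c_push [ 0.5584 -0.1745  0.0494] 0.59
```

View pics/topz.png

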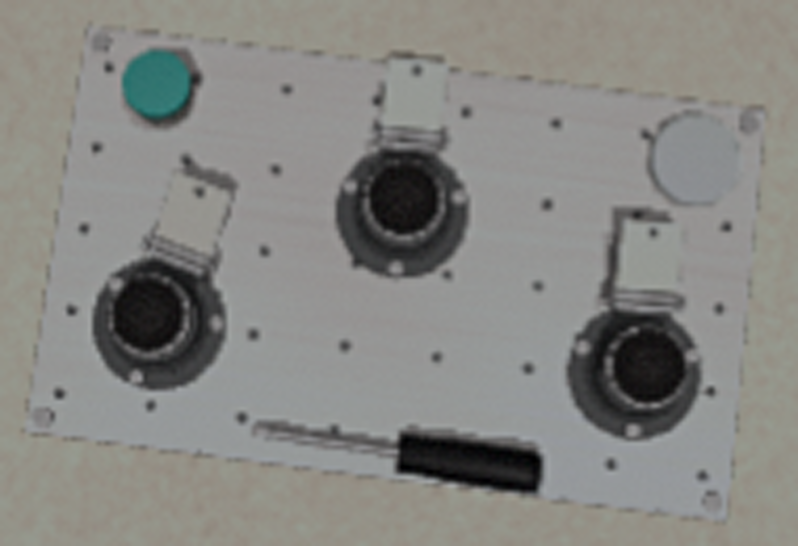

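Pad centres refined from the crop: left (0.518, 0.113), middle (0.581, -0.030), right (0.486, -0.166). The networks agree. I'll head for the left mount with the fingers shut.

```bash
python3 -m pendant '[[[0,0,0,0.033,-0.021,0,-1],[0,0,0,0.033,-0.021,0,-1],[0,0,0,0.033,-0.021,0,-1],[0,0,0,0.033,-0.021,0,-1],[0,0,0,0.033,-0.021,0,-1],[0,0,0,0.033,-0.021,0,-1],[0,0,0,0.033,-0.021,0,-1],[0,0,0,0.033,-0.021,0,-1],[0,0,0,0.033,-0.021,0,-1],[0,0,0,0.033,-0.021,0,-1]]]'
cat > go.py <<'E'
import sys
from h import *
s,p,M=st();t=np.array([float(v) for v in sys.argv[1:4]]);print(s["t"],p.round(4),(M.T@(t-p)).round(4));print(M.round(3).tolist(),np.round(s["force"],2))
E
python3 go.py 0.518 0.113 0.12
```

```text
t: 1.63
eef_pos: [0.4397, -0.3343, 0.2113]
tcp_rot: [0.005, 0.992, 0.126, -0.002]
force: [0.5, -0.8, -0.1]
finger_gap: 0.0303
1.6333 [ 0.4397 -0.3343  0.2113] [ 0.1883 -0.4142  0.0866]
[[0.968, 0.25, -0.003], [0.25, -0.968, -0.01], [-0.006, 0.009, -1.0]] [ 0.49 -0.82 -0.11]
```

```bash
python3 -m pendant '[[[0,0,0,0.017,-0.037,0.004,-1],[0,0,0,0.017,-0.037,0.004,-1],[0,0,0,0.017,-0.037,0.004,-1],[0,0,0,0.017,-0.037,0.004,-1],[0,0,0,0.017,-0.037,0.004,-1],[0,0,0,0.017,-0.037,0.004,-1],[0,0,0,0.017,-0.037,0.004,-1],[0,0,0,0.017,-0.037,0.004,-1],[0,0,0,0.017,-0.037,0.004,-1],[0,0,0,0.017,-0.037,0.004,-1]]]'
python3 go.py 0.518 0.113 0.11
```

```text
t: 2.47
eef_pos: [0.5187, 0.0727, 0.1691]
tcp_rot: [0.008, 0.992, 0.126, 0.004]
force: [1.7, -0.3, 0.1]
finger_gap: 0.0008
2.4667 [0.5187 0.0727 0.1691] [ 0.009  -0.0401  0.0585]
[[0.968, 0.251, 0.011], [0.251, -0.968, -0.014], [0.007, 0.016, -1.0]] [ 1.68 -0.28  0.08]
```

```bash
python3 -m pendant '[[[0,0,0,0.005,-0.02,0.015,-1],[0,0,0,0.004,-0.02,0.015,-1],[0,0,0,0,0,0.015,-1],[0,0,0,0,0,0.013,-1],[0,0,0,0,0,0,-1],[0,0,0,0,0,0,-1]]]'
python3 go.py 0.518 0.113 0.078
python3 - <<'E'
from h import *
a=optics.capture("wrist");cv2.imwrite("pics/w1.png",a[...,::-1])
b=optics.capture("side");cv2.imwrite("pics/s1.png",cv2.resize(b[180:330,220:460,::-1],None,fx=3,fy=3))
for c in("wrist","side"):
  for d in nets.mark_of("pad_a_top",c)[:3]:print(c,np.round(d["location"],4),round(d["conf"],2))
E
```

```text
t: 2.97
eef_pos: [0.5202, 0.1321, 0.109]
tcp_rot: [0.004, 0.991, 0.137, 0.008]
force: [0.2, -0.3, 0.9]
finger_gap: 0.0005
2.9667 [0.5202 0.1321 0.109 ] [-0.0078  0.0175  0.0311]
[[0.962, 0.271, 0.017], [0.271, -0.963, -0.005], [0.015, 0.009, -1.0]] [ 0.18 -0.32  0.87]
wrist [0.5149 0.1142 0.0677] 0.76
wrist [ 5.521e-01 -2.560e-02  1.000e-04] 0.5
side [0.5174 0.1126 0.069 ] 0.62
```

View pics/w1.png

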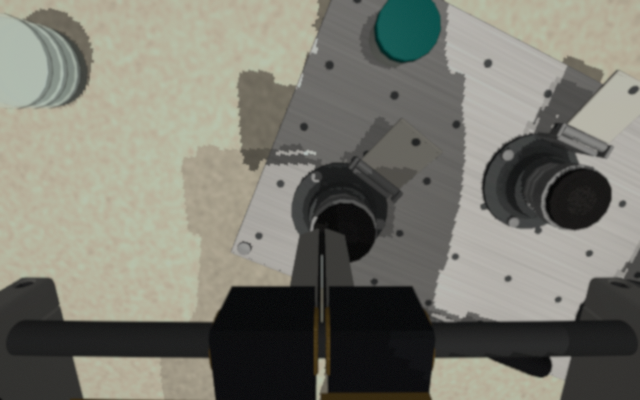

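View pics/s1.png

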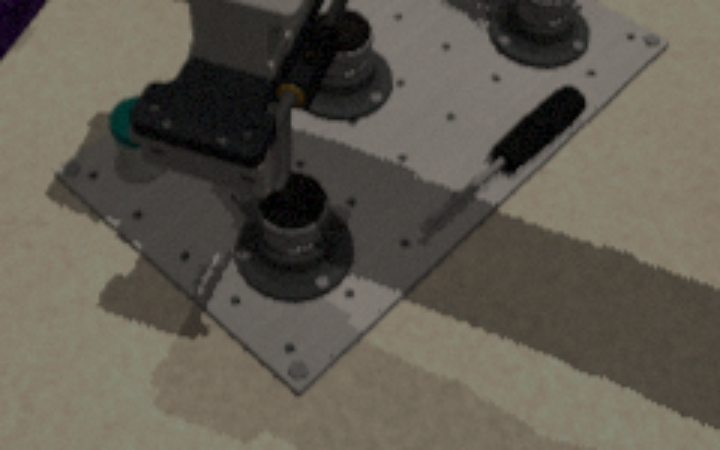

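The wrist view shows the pad (345,232) slightly right of the shut fingertips (325,235). That matches the 18 mm overshoot in y, which I'll correct now.

```bash
python3 -m pendant '[[[0,0,0,-0.004,0.009,0.008,-1],[0,0,0,-0.004,0.009,0.008,-1],[0,0,0,0,0,0,-1],[0,0,0,0,0,0,-1]]]'
python3 go.py 0.517 0.113 0.076
```

```text
t: 3.5
eef_pos: [0.5202, 0.1084, 0.0953]
tcp_rot: [0.004, 0.991, 0.135, 0.012]
force: [-0.3, -0.1, 0.6]
finger_gap: 0.0002
3.5 [0.5202 0.1084 0.0953] [-0.0023 -0.0055  0.0192]
[[0.964, 0.266, 0.024], [0.267, -0.964, -0.004], [0.022, 0.011, -1.0]] [-0.26 -0.09  0.63]
```

```bash
python3 -m pendant '[[[0,0,0,-0.002,-0.003,0.006,-1],[0,0,0,0,0,0.006,-1],[0,0,0,0,0,0,-1],[0,0,0,0,0,0,-1],[0,0,0,0,0,0,-1]]]'
python3 go.py 0.517 0.113 0.076
python3 -m pendant '[[[0,0,0,0,0,0.004,-1],[0,0,0,0,0,0.004,-1],[0,0,0,0,0,0.003,-1],[0,0,0,0,0,0,-1],[0,0,0,0,0,0,-1]]]'
python3 go.py 0.517 0.113 0.076
```

```text
t: 3.92
eef_pos: [0.518, 0.111, 0.0826]
tcp_rot: [0.004, 0.991, 0.134, 0.012]
force: [-0.3, -1.2, -0.5]
finger_gap: 0.0007
3.9167 [0.518  0.111  0.0826] [-0.0006 -0.0022  0.0065]
[[0.964, 0.266, 0.025], [0.266, -0.964, -0.004], [0.023, 0.01, -1.0]] [-0.33 -1.19 -0.52]
t: 4.33
eef_pos: [0.5188, 0.1116, 0.0717]
tcp_rot: [0.003, 0.991, 0.135, 0.013]
force: [-1.0, 0.4, 6.3]
finger_gap: 0.0008
4.3333 [0.5188 0.1116 0.0717] [-0.0013 -0.0018 -0.0044]
[[0.963, 0.267, 0.026], [0.267, -0.964, -0.003], [0.024, 0.01, -1.0]] [-0.98  0.43  6.34]
```

```bash
python3 -m pendant '[[[0,0,0,0,0,0.004,-1],[0,0,0,0,0,0.003,-1],[0,0,0,0,0,0,-1],[0,0,0,0,0,0,-1],[0,0,0,0,0,0,-1]]]'
python3 go.py 0.581 -0.030 0.1
```

```text
t: 4.75
eef_pos: [0.5188, 0.1116, 0.0675]
tcp_rot: [0.003, 0.991, 0.135, 0.013]
force: [-2.4, 0.7, 10.4]
finger_gap: 0.0001
4.75 [0.5188 0.1116 0.0675] [ 0.0229  0.1534 -0.0304]
[[0.963, 0.267, 0.027], [0.267, -0.964, -0.003], [0.025, 0.01, -1.0]] [-2.36  0.68 10.44]
```

```bash
python3 -m pendant '[[[0,0,0,0,0,-0.02,-1],[0,0,0,0,0,-0.02,-1],[0.6,-1.4,0,0.004,0.025,0,-1],[0,0,0,0.004,0.03,0,-1],[0,0,0,0.005,0.03,0,-1],[0,0,0,0.005,0.025,0,-1],[0,0,0,0.004,0.017,0,-1],[0,0,0,0,0.007,0,-1],[0,0,0,0,0,0,-1],[0,0,0,0,0,0,-1]]]'
python3 go.py 0.581 -0.030 0.083
python3 - <<'E'
from h import *
a=optics.capture("wrist")
for d in nets.mark_of("pad_a_top","wrist")[:4]:print(np.round(d["location"],4),round(d["conf"],2))
E
```

```text
t: 5.58
eef_pos: [0.5787, -0.0125, 0.1082]
tcp_rot: [-0.001, 0.99, 0.138, 0.001]
force: [-0.3, 0.5, 0.1]
finger_gap: 0.0009
5.5833 [ 0.5787 -0.0125  0.1082] [-0.0026  0.0175  0.0251]
[[0.962, 0.273, 0.002], [0.273, -0.962, 0.003], [0.003, -0.002, -1.0]] [-0.34  0.49  0.14]
[0.5174 0.1124 0.0676] 0.89
```

```bash
python3 -m pendant '[[[0,0,0,-0.001,0.008,0.005,-1],[0,0,0,-0.001,0.008,0.008,-1],[0,0,0,0,0,0.008,-1],[0,0,0,0,0,0.003,-1],[0,0,0,0,0,0,-1],[0,0,0,0,0,0,-1],[0,0,0,0,0,0,-1]]]'
python3 go.py 0.581 -0.030 0.076
```

```text
t: 6.27
eef_pos: [0.5788, -0.0234, 0.0805]
tcp_rot: [-0.003, 0.99, 0.143, -0.0]
force: [-0.6, 0.4, -0.2]
finger_gap: 0.0005
6.2667 [ 0.5788 -0.0234  0.0805] [0.0003 0.007  0.0044]
[[0.959, 0.282, -0.002], [0.282, -0.959, 0.005], [0.0, -0.006, -1.0]] [-0.61  0.39 -0.18]
```

```bash
python3 -m pendant '[[[0,0,0,0.001,0.006,0,-1],[0,0,0,0,0,0,-1],[0,0,0,0,0,0.004,-1],[0,0,0,0,0,0.004,-1],[0,0,0,0,0,0.001,-1],[0,0,0,0,0,0,-1],[0,0,0,0,0,0,-1]]]'
python3 go.py 0.581 -0.030 0.076
python3 -m pendant '[[[0,0,0,0,0,0.004,-1],[0,0,0,0,0,0.002,-1],[0,0,0,0,0,0,-1],[0,0,0,0,0,0,-1],[0,0,0,0,0,0,-1]]]'
python3 go.py 0.486 -0.166 0.1
```

```text
t: 6.85
eef_pos: [0.5828, -0.0291, 0.0718]
tcp_rot: [-0.003, 0.99, 0.143, 0.001]
force: [-1.0, -0.4, 2.4]
finger_gap: 0.0005
6.85 [ 0.5828 -0.0291  0.0718] [-0.002   0.0003 -0.0042]
[[0.959, 0.283, 0.001], [0.283, -0.959, 0.005], [0.003, -0.005, -1.0]] [-0.96 -0.45  2.44]
t: 7.27
eef_pos: [0.5831, -0.0291, 0.0662]
tcp_rot: [-0.002, 0.99, 0.143, 0.001]
force: [-0.9, -0.2, 3.0]
finger_gap: 0.0005
7.2667 [ 0.5831 -0.0291  0.0662] [-0.1317  0.1037 -0.0347]
[[0.959, 0.283, 0.002], [0.283, -0.959, 0.005], [0.003, -0.005, -1.0]] [-0.87 -0.21  2.99]
```

The middle mount is soft: 3 N at about 10 mm, against 10.4 N at 8.5 mm on the left. The task asks for all three, so the right one is next.

```bash
python3 -m pendant '[[[0,0,0,0,0,-0.02,-1],[0,0,0,0,0,-0.02,-1],[0,0,0,-0.021,0.016,0,-1],[0,0,0,-0.025,0.02,0,-1],[0,0,0,-0.025,0.02,0,-1],[0,0,0,-0.023,0.018,0,-1],[0,0,0,-0.015,0.013,0,-1],[0,0,0,-0.006,0.005,0,-1],[0,0,0,0,0,0,-1],[0,0,0,0,0,0,-1]]]'
python3 go.py 0.486 -0.166 0.083
python3 - <<'E'
from h import *
a=optics.capture("wrist")
for l in("pad_a_top","tag_a_push"):
  for d in nets.mark_of(l,"wrist")[:4]:print(l,np.round(d["location"],4),round(d["conf"],2))
E
```

```text
t: 8.1
eef_pos: [0.4974, -0.1508, 0.1044]
tcp_rot: [-0.004, 0.989, 0.146, 0.002]
force: [0.3, 0.5, 0.3]
finger_gap: 0.0005
8.1 [ 0.4974 -0.1508  0.1044] [-0.0154  0.0115  0.0213]
[[0.958, 0.288, 0.004], [0.288, -0.958, 0.008], [0.006, -0.007, -1.0]] [0.35 0.51 0.3 ]
```

```bash
python3 -m pendant '[[[0,0,0,-0.008,0.006,0.005,-1],[0,0,0,-0.006,0.005,0.008,-1],[0,0,0,0,0,0.007,-1],[0,0,0,0,0,0,-1],[0,0,0,0,0,0,-1],[0,0,0,0,0,0,-1]]]'
python3 go.py 0.486 -0.166 0.076
```

```text
t: 8.75
eef_pos: [0.4888, -0.1615, 0.081]
tcp_rot: [-0.005, 0.989, 0.15, 0.003]
force: [-0.3, 0.1, -0.3]
finger_gap: 0.0004
8.75 [ 0.4888 -0.1615  0.081 ] [-0.004   0.0036  0.005 ]
[[0.955, 0.297, 0.004], [0.297, -0.955, 0.01], [0.007, -0.009, -1.0]] [-0.3   0.12 -0.25]
```

```bash
python3 -m pendant '[[[0,0,0,-0.003,0.003,0,-1],[0,0,0,0,0,0,-1],[0,0,0,0,0,0.004,-1],[0,0,0,0,0,0.004,-1],[0,0,0,0,0,0.004,-1],[0,0,0,0,0,0.003,-1],[0,0,0,0,0,0.002,-1],[0,0,0,0,0,0,-1],[0,0,0,0,0,0,-1]]]'
python3 go.py 0.640 -0.036 0.1
```

```text
t: 9.5
eef_pos: [0.4876, -0.1655, 0.0672]
tcp_rot: [-0.004, 0.989, 0.15, 0.004]
force: [-1.4, 0.4, 13.2]
finger_gap: 0.0004
9.5 [ 0.4876 -0.1655  0.0672] [ 0.1843 -0.0785 -0.0307]
[[0.955, 0.297, 0.006], [0.297, -0.955, 0.009], [0.009, -0.007, -1.0]] [-1.37  0.37 13.17]
```

The right mount is sound too (13 N at about 9 mm), so the worn one is in the middle. Its tag's push point is at about (0.654, -0.037), which fits the mount's axis plus about 71 mm outward.

```bash
python3 -m pendant '[[[0,0,0,0,0,-0.025,-1],[0,0,0,0,0,-0.025,-1],[0,0,0,0.025,-0.01,0,-1],[0,0,0,0.034,-0.014,0,-1],[0,0,0,0.034,-0.014,0,-1],[0,0,0,0.034,-0.014,0,-1],[0,0,0,0.027,-0.011,0,-1],[0,0,0,0.014,-0.006,0,-1],[0,0,0,0,0,0,-1],[0,0,0,0,0,0,-1]]]'
python3 go.py 0.655 -0.037 0.08
python3 - <<'E'
from h import *
for c in("top","side"):
  optics.capture(c)
  for l in("tag_a_push","tag_b_push"):
    for d in nets.mark_of(l,c)[:4]:print(c,l,np.round(d["location"],4),round(d["conf"],2))
E
```

```text
t: 10.33
eef_pos: [0.6334, -0.0464, 0.1194]
tcp_rot: [-0.004, 0.989, 0.148, 0.005]
force: [1.2, -0.3, -0.1]
finger_gap: 0.0004
10.3333 [ 0.6334 -0.0464  0.1194] [ 0.023  -0.0024  0.0397]
[[0.956, 0.293, 0.009], [0.293, -0.956, 0.009], [0.011, -0.006, -1.0]] [ 1.16 -0.31 -0.07]
top tag_a_push [0.5796 0.0875 0.053 ] 0.69
top tag_b_push [ 5.077e-01 -3.927e-01  5.000e-04] 0.23
side tag_a_push [0.5847 0.0886 0.0527] 0.66
side tag_b_push [ 0.6559 -0.0401  0.0529] 0.6
```

```bash
python3 -m pendant '[[[0,0,0,0.010,-0.001,0.01,-1],[0,0,0,0.010,-0.001,0.01,-1],[0,0,0,0.002,0,0.01,-1],[0,0,0,0,0,0.005,-1],[0,0,0,0,0,0,-1],[0,0,0,0,0,0,-1],[0,0,0,0,0,0,-1]]]'
python3 go.py 0.655 -0.038 0.062
```

```text
t: 11.22
eef_pos: [0.654, -0.0417, 0.0802]
tcp_rot: [-0.003, 0.989, 0.145, 0.004]
force: [-0.4, 1.3, 1.3]
finger_gap: 0.0004
11.2167 [ 0.654  -0.0417  0.0802] [ 0.0019 -0.0032  0.0182]
[[0.958, 0.286, 0.006], [0.286, -0.958, 0.008], [0.008, -0.005, -1.0]] [-0.39  1.33  1.35]
```

```bash
python3 -m pendant '[[[0,0,0,0.001,-0.003,0.006,-1],[0,0,0,0,0,0.006,-1],[0,0,0,0,0,0.006,-1],[0,0,0,0,0,0.006,-1],[0,0,0,0,0,0.006,-1],[0,0,0,0,0,0.005,-1],[0,0,0,0,0,0,-1],[0,0,0,0,0,0,-1]]]'
python3 go.py 0.655 -0.038 0.038
```

```text
t: 11.88
eef_pos: [0.6562, -0.0382, 0.0432]
tcp_rot: [-0.003, 0.989, 0.144, 0.006]
force: [0.8, 0.3, 1.9]
finger_gap: 0.0003
11.8833 [ 0.6562 -0.0382  0.0432] [-0.0012 -0.0005  0.0052]
[[0.958, 0.286, 0.011], [0.286, -0.958, 0.007], [0.012, -0.004, -1.0]] [0.82 0.26 1.9 ]
```

```bash
python3 -m pendant '[[[0,0,0,0,0,0.003,-1],[0,0,0,0,0,0.003,-1],[0,0,0,0,0,0.003,-1],[0,0,0,0,0,0,-1],[0,0,0,0,0,0,-1]]]'
python3 go.py 0.655 -0.038 0.038
python3 -m pendant '[[[0,0,0,0,0,0.003,-1],[0,0,0,0,0,0.002,-1],[0,0,0,0,0,0,-1],[0,0,0,0,0,0,-1]]]'
```

```text
t: 12.3
eef_pos: [0.6569, -0.0383, 0.0426]
tcp_rot: [-0.003, 0.99, 0.144, 0.007]
force: [-0.7, -1.3, -0.1]
finger_gap: 0.0004
12.3 [ 0.6569 -0.0383  0.0426] [-0.0018 -0.0008  0.0046]
[[0.958, 0.285, 0.013], [0.285, -0.958, 0.007], [0.014, -0.003, -1.0]] [-0.7  -1.34 -0.06]
t: 12.63
eef_pos: [0.6574, -0.0384, 0.0412]
tcp_rot: [-0.002, 0.99, 0.144, 0.007]
force: [-0.4, -0.2, 1.9]
finger_gap: 0.0001
```

```bash
python3 -m pendant '[[[0,0,0,0,0,0.006,-1],[0,0,0,0,0,0.006,-1],[0,0,0,0,0,0.006,-1]]]'
python3 -m pendant '[[[0,0,0,0,0,0.009,-1],[0,0,0,0,0,0.009,-1],[0,0,0,0,0,0.009,-1]]]'
python3 - <<'E'
from h import *
b=optics.capture("side");cv2.imwrite("pics/s2.png",cv2.resize(b[150:240,270:420,::-1],None,fx=5,fy=5,interpolation=cv2.INTER_CUBIC))
E
```

```text
t: 12.88
eef_pos: [0.6602, -0.0384, 0.0386]
tcp_rot: [-0.002, 0.99, 0.143, 0.01]
force: [-3.3, 0.0, 32.8]
finger_gap: 0.0003
t: 13.13
eef_pos: [0.6718, -0.0395, 0.0345]
tcp_rot: [0.001, 0.99, 0.143, 0.021]
force: [-7.6, 0.2, 44.2]
finger_gap: 0.0005
```

View pics/s2.png

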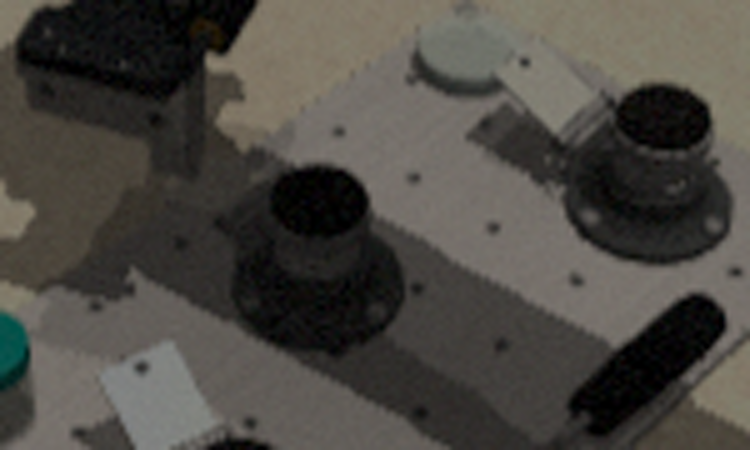

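Hard contact with the stop at 33–44 N, and the fingertip was sliding outward along the plate. The other tags are still up. Lifting clear now.

```bash
python3 -m pendant '[[[0,0,0,0,0,-0.01,-1],[0,0,0,0,0,-0.02,-1],[0,0,0,0,0,-0.03,-1],[0,0,0,0,0,-0.03,-1],[0,0,0,0,0,-0.03,-1],[0,0,0,0,0,-0.03,-1],[0,0,0,0.035,0,0,-1],[0,0,0,0.035,0,0,-1],[0,0,0,0,0,0,-1],[0,0,0,0,0,0,-1]]]'
python3 - <<'E'
from h import *
s,p,M=st()
b=optics.capture("side");cv2.imwrite("pics/s3.png",cv2.resize(b[140:290,225:450,::-1],None,fx=3.5,fy=3.5,interpolation=cv2.INTER_CUBIC))
for d in nets.mark_of("tag_a_push","side")+nets.mark_of("tag_b_push","side")+nets.mark_of("tag_c_push","side"):print(np.round(d["location"],4),round(d["conf"],2))
print(s["force"])
E
```

```text
t: 14.02
eef_pos: [0.7347, -0.0218, 0.1921]
tcp_rot: [0.002, 0.99, 0.142, 0.023]
force: [-0.2, -0.3, -1.5]
finger_gap: 0.0006
[0.5822 0.0862 0.054 ] 0.84
[ 0.6553 -0.0413  0.033 ] 0.67
[ 0.5589 -0.175   0.0517] 0.73
[-0.21991815 -0.2799122  -1.50793999]
```

View pics/s3.png

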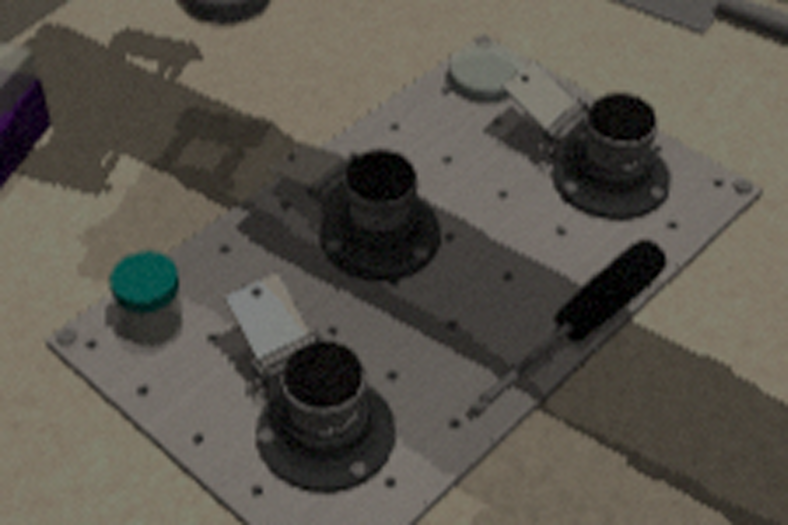

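The middle tag now lies flat in shadow at about (300,200), and the network puts its push point at z = 0.033. The left tag (268,320) and right tag (545,100) are still up, and the loose things have not moved.

```bash
python3 -c "
from cell import bot
print(bot.sign_off())"
```

```text
the job is handed in; nothing more can be done
None
```

The middle mount is the soft one. I pushed its tag down, left the other two up, and handed the job in at about 14 s.

| Mount (in press order) | Depth pressed | Force |
|---|---|---|
| Left | about 8.5 mm | 10.4 N |
| Middle | about 10 mm | 3.0 N |
| Right | about 9 mm | 13.2 N |

- **Tag:** I pushed the middle tag until it met its stop hard. On the last press the force reached 33–44 N at the fingertip, which slid about 11 mm outward along the plate.
- **Last checks:** The network put the middle tag's push point at z = 0.033 m. Fully down is 0.030 m, and the network is good to about 4 mm. The left and right push points were at 0.054 and 0.052 m, so those tags are still up.
- **Clear of the scene:** The arm stopped with the TCP at z = 0.19 m, touching nothing. In the last side picture the screwdriver, jar and dish looked undisturbed. The stack of dishes and most of the spatula were outside that crop, so I didn't recheck them, but the arm never went near them.

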